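Bolt the gate of the loaded socket cradle

ROBOT

A 6-joint arm with a two-finger parallel gripper is mounted at the origin on the work surface. World frame = base frame: x ahead of the robot, y to its left, z up, the work surface at z = 0. Lengths are in m, angles in rad, forces in N, time in s.
With the tool pointing down it reaches from about 0.425 to 0.95 m from the base axis. Payload 14.7 kg.
Tool frame: the origin (TCP) lies midway between the tips of the shut fingers; the grasp point (between the pads) lies r.grip_depth behind it (r.grip_depth is the distance from the TCP to the grasp point, in m); z points along the fingers, y is the line along which they close (so a half turn about z gives the same grasp; the last joint's range is limited). The gripper opens to 85 mm and grips with 20 to 120 N. Pads are 22 mm wide; open, the fingers measure 114 mm over their backs; the gripper's body (76 mm by 85 mm) begins 54 mm behind the grasp point. The pads swing forward as they close: fully open they stand 13 mm farther back than shut.
Start: joints at [-1.329, 0.48, 1.596, -0, 1.065, -0.047], TCP at [0.185, -0.623, 0.231] pointing down, gripper open.
Joint ranges: [-2.75, 2.75], [-0.82, 2.05], [0.23, 2.67], [-1.56, 4.7], [0.09, 2.69], [-2.92, 2.92]. Speed limits (rad/s): [1.89, 1.89, 2.39, 3.01, 3.01, 3.01].

INTERFACE

Orientations are given as a unit quaternion [x, y, z, w].
In Python, from workcell import observe, cams, workorder, r gives the robot as it stands.
- The arm moves only by the tool servo_tool, never from a script. Its argument "deltas" is one flat list of numbers, 5 for each row, row after row: the shift along the tool's x, y, z in m, then the turn about the tool's z in degrees, then the closure, from -1 (fully open) to 1 (shut), so that 0 is half open. In form: [x, y, z, twist, gripper, x, y, z, twist, gripper, ...]. A call has 1 to 5 rows; each row is the pose to reach, as a shift and turn from the pose commanded when the call began, along the tool's axes at that moment; what a row does not reach only later rows make up. A row lasts 1/8 s, in which the tool goes at most 62.5 mm and 10.7 degrees, less where a joint would pass 70% of its speed; a pose out of reach is approached as far as the arm can. A call with a gripper value outside its range is refused whole. The fingers move at their own pace and stop on an object; "newtons" is the grip in N (left out, the last holds). Time passes only in rows, so rows that repeat a pose let the fingers close. It gives the time, the measured TCP pose, the force, the opening and the grip force at its end, in the units of the state.
- observe(): the state, without advancing time (a new reading comes with each control period).
- cams.camera(name): name is "side" or "top"; returns the picture (420x560x3 uint8, red, green, blue); there is no depth.
- cams.camera_info(name): a dict with "intrinsics" (3x3 intrinsics, pixels), "dist_coeffs" ([k1, k2, p1, p2, k3] as OpenCV has them; the pictures are not rectified), "view" (4x4, takes a point from world to camera coordinates). Camera axes: x right, y down, z forward; pixel columns grow to the right and rows downward; lengths in m; the calibration is good to about 2 mm. A picture is of the moment at which its call begins. camera_info takes no time and is no camera call.
- workorder.job_done(): hands the job in; it is judged then, once.
The state is a dict: "time": time; "joint_positions": joint angles; "joint_vel": joint speeds; "tau": joint torques, N m; "tool_pos": TCP position; "tcp_rot": TCP orientation; "contact_force": force on the tool from outside, world axes, zero at the start; "moment": the same for the moment, N m; "grip_width": finger opening in m; "grip_force": force on a finger pad.
Only numpy, scipy, OpenCV 4.12 (cv2) and the standard library are available. Lean on these libraries where they do the work, as an engineer would, in place of code of your own. Each camera call takes 0.05 s, during which the arm holds its last target. There are 200 camera calls.

TASK

Two identical holding cradles stand on the bench of an orthopaedic workshop, each with a shut gate bar and a drawn-back sliding bolt with a red knob; one cradle holds a skin-coloured prosthetic leg socket, the other is empty. Push the bolt of the cradle that holds the socket across until it is fully home in its brass keeper, and let go. Leave the bolt of the empty cradle as it is.

Things in the scene. Friction and masses are not known exactly. Their poses are not given: they have to be found in the camera images.
- loaded_bolt (a joint): Steel bolt, a 14 mm rod, on the gate of the cradle that holds the skin-coloured socket (215 mm long, 110 mm across its rim). Value: m pushed towards the keeper. Starts drawn back at 0 to 0.012; at 0.016 the tip reaches the mouth of the brass keeper (36 mm long); at 0.052 it is fully home against a rigid stop. Slides with about 3 N of friction, no spring, stays where left.
- loaded_knob (a point): Mid-point of that bolt's red knob, an upright cylinder 18 mm across, 36 mm high; 194 mm above the bench, moves with the bolt. Its y axis points level the way to push (to the keeper), z up. Gate bar below: 50 mm wide, top 44 mm under this point; guides and keeper in line with the bolt, 32 mm wide, tops 21 mm under it; nothing near is higher. The cradle (base 220 x 260 mm) is fixed.
- empty_bolt (a joint): The same bolt on the other, empty cradle (two bare plywood saddles under the gate), same values in m; it starts at 0 to 0.012 and is to be left alone.
- empty_knob (a point): Middle of the red knob of the empty cradle's bolt, same size and axes as the other knob.

How it is judged:
By the outcome, as a careful person would: the job done as asked, in the order asked, and still so for the second after the job is handed in, with the robot touching nothing.
It also fails if it takes over 29 s, if anything falls off the work surface, if the arm or the gripper's body presses on something with over 40 N, if the wrist force passes 120 N, or if a joint passes its speed limit or range.

## Working session

There is one attempt and no reset: what is moved stays moved. The work goes in short steps, Python scripts to look and compute and a tool call to move; the robot and the scene stay as the last step left them, time stands still between calls to the robot, and variables do not carry over. Pictures are saved under pics/ and viewed, at most 10 in all, crops included, and the job is handed in when it is done.

Besides the shell and the picture viewer there is one more tool, called in YAML: its name, and indented under it one key for each argument. servo_tool: Moves the arm, as the interface text tells. Its arguments: {"type":"object","properties":{"deltas":{"type":"array"},"newtons":{"type":"number"}},"required":["deltas"]}

```bash
mkdir -p pics; python3 - <<'E'
from workcell import observe,cams,workorder,r
import cv2,numpy as np
for n in ["side","top"]:
    im=cams.camera(n); cv2.imwrite(f"pics/{n}0.png",im[...,::-1])
    i=cams.camera_info(n); print(n,np.round(i["intrinsics"],1).tolist(),i["dist_coeffs"],np.round(i["view"],3).tolist())
s=observe(); print(s["time"],s["tool_pos"],s["tcp_rot"],r.grip_depth)
E
```

```text
side [[429.9, 0.0, 283.5], [0.0, 429.9, 211.4], [0.0, 0.0, 1.0]] [0.04483189 0.         0.         0.         0.        ] [[-0.837, -0.547, -0.009, 0.469], [-0.411, 0.641, -0.648, 0.331], [0.361, -0.539, -0.761, 0.632], [0.0, 0.0, 0.0, 1.0]]
top [[467.6, 0.0, 282.8], [0.0, 467.6, 216.3], [0.0, 0.0, 1.0]] [-0.0507322  0.         0.         0.         0.       ] [[0.026, -1.0, 0.007, -0.03], [-0.989, -0.027, -0.148, 0.556], [0.148, -0.003, -0.989, 1.017], [0.0, 0.0, 0.0, 1.0]]
0.1 [ 0.18506585 -0.62269387  0.23074236] [ 9.89590231e-01  1.43912716e-01 -3.58980565e-05 -5.50711850e-04] 0.0187
```

View pics/side0.png

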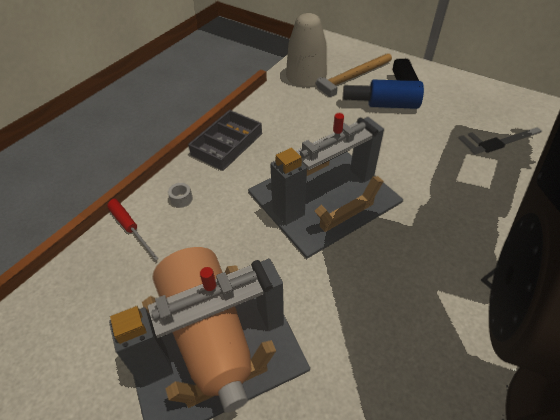

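View pics/top0.png

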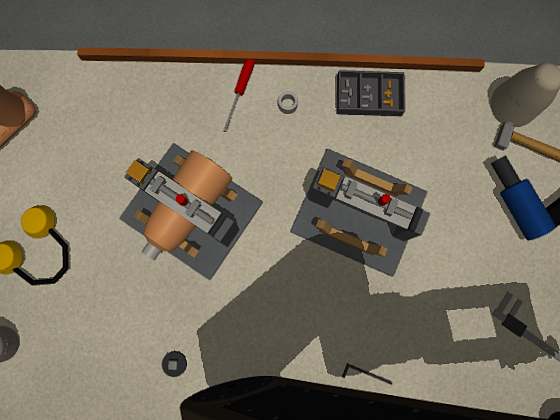

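The side view shows the loaded cradle's red knob at about (208,280) and its brass keeper at (127,324). In the top view they are at (181,200) and (138,170). The empty cradle's knob is at (338,123) side and (385,200) top, and I'll leave it alone.

```bash
cat > h.py <<'E'
from workcell import observe,cams,workorder,r
import cv2,numpy as np
def blob(im,kind,seed,rad=30):
    h=cv2.cvtColor(im,cv2.COLOR_RGB2HSV); H,S,V=cv2.split(h)
    m=((H<5)|(H>174))&(S>190)&(V>70) if kind=="red" else (H>14)&(H<24)&(S>170)&(V>110)
    w=np.zeros(m.shape,np.uint8); cv2.circle(w,seed,rad,1,-1)
    n,l,st,c=cv2.connectedComponentsWithStats((m&(w>0)).astype(np.uint8))
    k=1+np.argmax(st[1:,4]); return c[k],st[k]
def ray(n,p):
    i=cams.camera_info(n); V=np.array(i["view"])
    u=cv2.undistortPoints(np.array([[p]],float),np.array(i["intrinsics"]),np.array(i["dist_coeffs"]))[0,0]
    return -V[:3,:3].T@V[:3,3], V[:3,:3].T@np.array([*u,1])
def plane(n,p,z): o,d=ray(n,p); return o+d*(z-o[2])/d[2]
def tri(a,b):
    (o1,d1),(o2,d2)=ray("side",a),ray("top",b)
    s=np.linalg.lstsq(np.c_[d1,-d2],o2-o1,rcond=None)[0]; P,Q=o1+d1*s[0],o2+d2*s[1]
    return (P+Q)/2,np.linalg.norm(P-Q)
E
python3 - <<'E'
from h import *
S=cv2.imread("pics/side0.png")[...,::-1].copy();T=cv2.imread("pics/top0.png")[...,::-1].copy()
R={}
for k,a,b in [("red",(208,280),(181,200)),("brass",(127,324),(138,170))]:
    ca,sa=blob(S,k,a);cb,sb=blob(T,k,b); print(k,ca,sa,cb,sb)
    P,e=tri(ca,cb);print(P,e); R[k]=P
    print("side@.194",plane("side",ca,.194),"top@.194",plane("top",cb,.194), "top@.173",plane("top",cb,.173))
d=R["brass"]-R["red"];print(d,np.degrees(np.arctan2(d[1],d[0])))
a=cv2.resize(S[220:400,90:310],None,fx=3.3,fy=3.3,interpolation=2);cv2.imwrite("pics/sc.png",a[...,::-1])
a=cv2.resize(T[140:260,110:270],None,fx=4.8,fy=4.8,interpolation=2);cv2.imwrite("pics/tc.png",a[...,::-1])
E
```

```text
red [206.11304348 272.43478261] [200 267  13  12 115] [180.54794521 199.1369863 ] [176 194  10  12  73]
[0.56038024 0.18300987 0.20903876] 0.002201358121434792
side@.194 [0.56945643 0.17723356 0.194     ] top@.194 [0.5621312  0.18574414 0.194     ] top@.173 [0.56594692 0.19036969 0.173     ]
brass [125.7716263 320.8615917] [111 307  31  29 578] [136.69847328 170.52671756] [126 160  23  22 262]
[0.62242801 0.28307893 0.1715092 ] 0.00024638186895735307
side@.194 [0.60861048 0.28736535 0.194     ] top@.194 [0.61706483 0.27593841 0.194     ] top@.173 [0.62217003 0.28268112 0.173     ]
[ 0.06204777  0.10006906 -0.03752956] 58.19904018452867
```

View pics/tc.png

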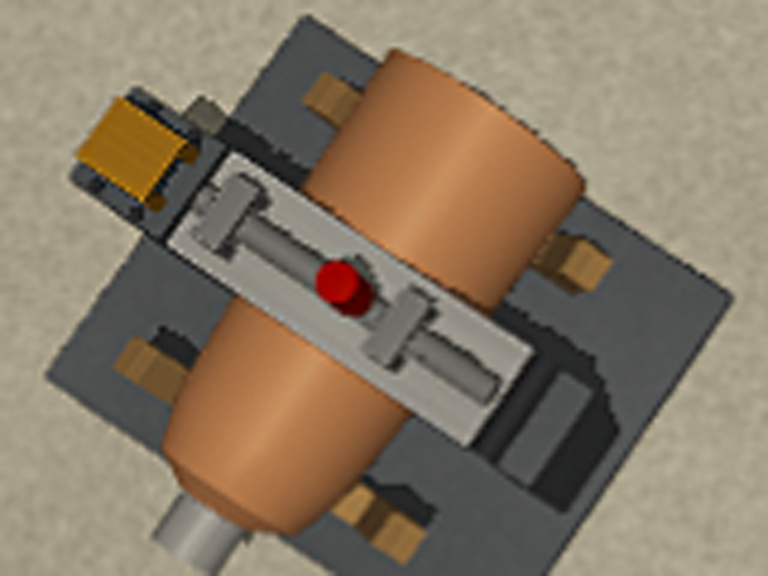

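The crop shows the lit knob top disc at (338,283), the guides at (236,213) and (400,328), and the keeper up-left at (138,150). The bolt is drawn back. I'll use the guide tops (z=0.173) and the knob top (z=0.212) to get the bolt axis.

```bash
python3 - <<'E'
from h import *
f=lambda x,y:((x+.5)/4.8+110-.5,(y+.5)/4.8+140-.5)
K=plane("top",f(338,283),.212);g1=plane("top",f(240,208),.173);g2=plane("top",f(404,323),.173);B=plane("top",(136.7,170.5),.173)
e=plane("top",f(488,385),.165)
ang=lambda d:np.degrees(np.arctan2(d[1],d[0]))
print(K,g1,g2,B,e); print(ang(g1-g2),ang(B-g2),ang(B-K),ang(g1-e))
n=np.array([-np.sin(np.radians(57.5)),np.cos(np.radians(57.5))]);print([p[:2]@n for p in (K,g1,g2,B,e)])
c=np.array([np.cos(np.radians(57.5)),np.sin(np.radians(57.5))]);print([p[:2]@c for p in (K,g1,g2,B,e)])
E
```

```text
[0.55994698 0.18285486 0.212     ] [0.59781381 0.23450051 0.173     ] [0.55099831 0.16309244 0.173     ] [0.62222535 0.28268222 0.173     ] [0.52716261 0.12821042 0.165     ]
56.75094225564533 59.22219558840197 58.04158010705719 56.387945944783425
[np.float64(-0.3740066497907452), np.float64(-0.3781940249837597), np.float64(-0.3770777582258737), np.float64(-0.3728944932092518), np.float64(-0.375717027663739)]
[np.float64(0.45507751456791), np.float64(0.5189808483796928), np.float64(0.4336019431128287), np.float64(0.572733203262344), np.float64(0.3913758366154557)]
```

servo_tool:
  deltas: [0, 0, -0.06, 0, 1, 0.08, -0.04, -0.07, -10, 1, 0.14, -0.08, -0.07, -20, 1, 0.2, -0.12, -0.07, -30, 1, 0.25, -0.16, -0.07, -40, 1]

```text
time: 0.72
tool_pos: [0.3513, -0.4349, 0.301]
tcp_rot: [0.879, 0.476, 0.0, -0.0]
contact_force: [0.2, -1.2, 0.7]
grip_width: -0.0001
grip_force: 0.0
```

servo_tool:
  deltas: [0.06, -0.02, 0, 0, 1, 0.12, -0.04, 0, 0, 1, 0.18, -0.06, 0, 0, 1, 0.24, -0.08, 0, 0, 1, 0.3, -0.1, 0, 0, 1]

```text
time: 1.35
tool_pos: [0.4314, -0.1328, 0.3011]
tcp_rot: [0.881, 0.474, 0.0, 0.0]
contact_force: [1.1, 0.9, -0.1]
grip_width: -0.0003
grip_force: 0.0
```

servo_tool:
  deltas: [0.05, -0.02, 0, 0, 1, 0.1, -0.04, 0, 0, 1, 0.15, -0.05, 0, 0, 1, 0.19, -0.05, 0, 0, 1, 0.19, -0.05, 0, 0, 1]

```text
time: 1.98
tool_pos: [0.4952, 0.0534, 0.3007]
tcp_rot: [0.88, 0.475, 0.0, -0.0]
contact_force: [-0.0, -0.5, -0.5]
grip_width: 0.0002
grip_force: 0.0
```

servo_tool:
  deltas: [0.05, -0.008, 0, 0, 1, 0.104, -0.016, 0, 0, 1, 0.104, -0.016, 0.03, 0, 1, 0.104, -0.016, 0.06, 0, 1, 0.104, -0.016, 0.06, 0, 1]

```text
time: 2.6
tool_pos: [0.5366, 0.1459, 0.2392]
tcp_rot: [0.881, 0.474, -0.002, -0.001]
contact_force: [0.3, -0.3, -0.8]
grip_width: -0.0001
grip_force: 0.0
```

```bash
python3 - <<'E'
from h import *
S=cams.camera("side");T=cams.camera("top");print(observe()["tool_pos"])
a=cv2.resize(S[180:360,90:310],None,fx=2,fy=2);b=cv2.resize(T[120:240,110:270],None,fx=2.2,fy=3)
b=cv2.resize(T[140:260,110:256],None,fx=3,fy=3)[:360]
cv2.imwrite("pics/m1.png",np.hstack([a,b[:,:340]])[...,::-1])
E
```

```text
[0.53843047 0.14634933 0.24180445]
```

View pics/m1.png

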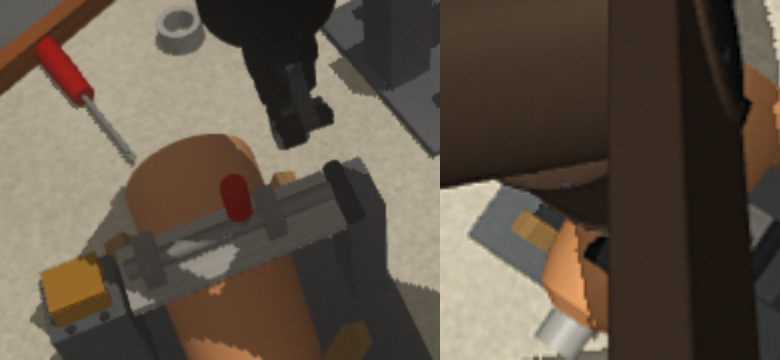

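The side crop (left) shows the shut fingertips at about (290,145), behind the knob at (236,198) and clear of it. The arm hides the bolt in the top view. Next I'll descend and advance.

servo_tool:
  deltas: [0, 0, 0.03, 0, 1, 0, 0, 0.057, 0, 1, 0, 0, 0.057, 0, 1, 0.005, 0, 0.057, 0, 1, 0.01, 0, 0.057, 0, 1]

```text
time: 3.32
tool_pos: [0.545, 0.1557, 0.1857]
tcp_rot: [0.881, 0.474, 0.001, 0.0]
contact_force: [-0.4, 0.8, 0.7]
grip_width: -0.0001
grip_force: 0.0
```

servo_tool:
  deltas: [0.004, 0, 0, 0, 1, 0.008, 0, 0, 0, 1, 0.012, 0, 0, 0, 1, 0.016, 0, 0, 0, 1, 0.016, 0, 0, 0, 1]

```text
time: 3.95
tool_pos: [0.5528, 0.1688, 0.184]
tcp_rot: [0.881, 0.474, 0.0, -0.0]
contact_force: [-0.6, 0.1, -0.8]
grip_width: 0.0001
grip_force: 0.0
```

```bash
python3 - <<'E'
from h import *
S=cams.camera("side");print(observe()["contact_force"],observe()["tool_pos"])
cv2.imwrite("pics/m2.png",cv2.resize(S[220:340,100:280],None,fx=4,fy=4,interpolation=2)[...,::-1])
E
```

```text
[ 0.54689462 -0.74255567 -1.35698246] [0.55271736 0.1687403  0.18401627]
```

View pics/m2.png

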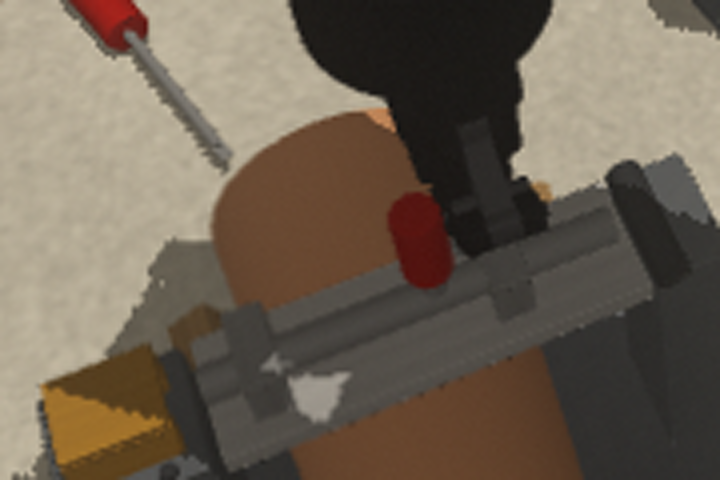

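The fingertips (about 490,225) sit right behind the knob (420,240), at contact and at a good height. I'll push on along the bolt.

servo_tool:
  deltas: [0.004, 0, 0, 0, 1, 0.008, 0, 0, 0, 1, 0.012, 0, 0, 0, 1, 0.016, 0, 0, 0, 1, 0.02, 0, 0, 0, 1]

```text
time: 4.62
tool_pos: [0.5637, 0.1855, 0.184]
tcp_rot: [0.881, 0.474, -0.0, -0.0]
contact_force: [-3.0, -1.4, -0.0]
grip_width: 0.0002
grip_force: 1.4
```

servo_tool:
  deltas: [0.003, 0, 0, 0, 1, 0.006, 0, 0, 0, 1, 0.009, 0, 0, 0, 1, 0.012, 0, 0, 0, 1, 0.012, 0, 0, 0, 1]

```text
time: 5.25
tool_pos: [0.5707, 0.1956, 0.1842]
tcp_rot: [0.881, 0.474, 0.0, 0.0]
contact_force: [0.0, 0.0, 0.3]
grip_width: -0.0
grip_force: 0.1
```

servo_tool:
  deltas: [0.002, 0, 0, 0, 1, 0.004, 0, 0, 0, 1, 0.006, 0, 0, 0, 1, 0.008, 0, 0, 0, 1, 0.008, 0, 0, 0, 1]

```text
time: 5.88
tool_pos: [0.5749, 0.2022, 0.1841]
tcp_rot: [0.881, 0.474, 0.0, -0.0]
contact_force: [-0.5, -0.7, 0.0]
grip_width: -0.0001
grip_force: 0.1
```

```bash
python3 - <<'E'
from h import *
S=cams.camera("side");print(observe()["contact_force"],observe()["tool_pos"])
cv2.imwrite("pics/m3.png",cv2.resize(S[220:340,100:280],None,fx=4,fy=4,interpolation=2)[...,::-1])
E
```

```text
[-0.94257439 -0.02247872  0.40325727] [0.57495171 0.20218955 0.18414464]
```

View pics/m3.png

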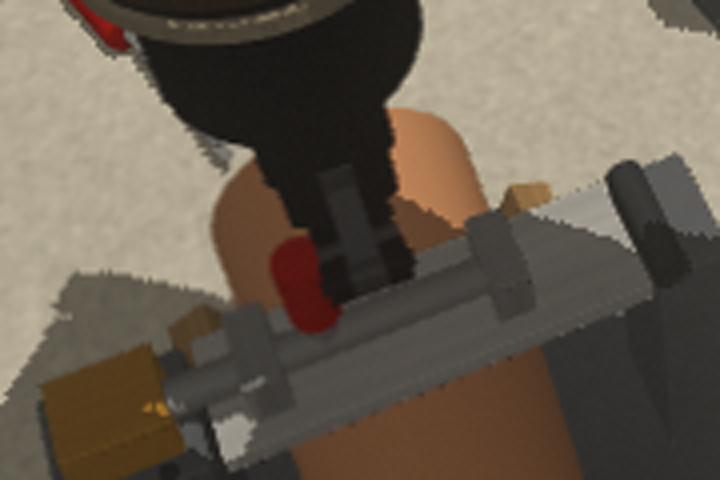

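The bolt tip now enters the keeper at (165,395), and the knob is at about (303,285), near the front guide. The force is still just friction, so I'll continue in small steps to the stop.

servo_tool:
  deltas: [0.0015, 0, 0, 0, 1, 0.003, 0, 0, 0, 1, 0.0045, 0, 0, 0, 1, 0.0045, 0, 0, 0, 1]

```text
time: 6.42
tool_pos: [0.5773, 0.2059, 0.1841]
tcp_rot: [0.881, 0.474, 0.0, -0.0]
contact_force: [-1.1, -0.2, 0.8]
grip_width: 0.0002
grip_force: 0.5
```

servo_tool:
  deltas: [0.001, 0, 0, 0, 1, 0.002, 0, 0, 0, 1, 0.003, 0, 0, 0, 1, 0.003, 0, 0, 0, 1]

```text
time: 6.92
tool_pos: [0.5785, 0.2079, 0.1841]
tcp_rot: [0.881, 0.474, -0.0, 0.0]
contact_force: [-4.0, -4.4, 3.3]
grip_width: -0.0004
grip_force: 3.0
```

servo_tool:
  deltas: [0.001, 0, 0, 0, 1, 0.002, 0, 0, 0, 1, 0.002, 0, 0, 0, 1]

```text
time: 7.3
tool_pos: [0.5785, 0.2081, 0.184]
tcp_rot: [0.881, 0.474, -0.002, 0.001]
contact_force: [-9.3, -16.1, 9.9]
grip_width: -0.0001
grip_force: 9.5
```

The force has climbed to about 19 N along the bolt with no further travel, so this is the stop. I'll back off, lift clear and check.

servo_tool:
  deltas: [-0.01, 0, 0, 0, 1, -0.02, 0, 0, 0, 1, -0.02, 0, -0.03, 0, 1, -0.02, 0, -0.08, 0, 1, -0.05, 0, -0.13, 0, 1]

```text
time: 7.92
tool_pos: [0.5527, 0.1686, 0.3153]
tcp_rot: [0.88, 0.474, 0.0, -0.0]
contact_force: [-0.0, -0.7, 0.4]
grip_width: 0.0003
grip_force: 0.0
```

servo_tool:
  deltas: [-0.05, 0, 0, 0, 1, -0.11, 0, 0, 0, 1, -0.17, 0, 0, 0, 1, -0.22, 0, 0, 0, 1, -0.22, 0, 0, 0, 1]

```text
time: 8.55
tool_pos: [0.4293, -0.0175, 0.3144]
tcp_rot: [0.881, 0.472, 0.0, 0.0]
contact_force: [0.2, 0.9, -0.4]
grip_width: 0.0001
grip_force: 0.0
```

```bash
python3 - <<'E'
from h import *
S=cams.camera("side");T=cams.camera("top");s=observe();print(s["contact_force"],s["tool_pos"],s["time"])
S0=cv2.imread("pics/side0.png")[...,::-1].copy()
try:
  for im,sd in ((S0,(208,275)),(S,(178,287))): 
    c,st=blob(im,"red",sd);print(c,st,plane("side",c,.209))
  for sd in ((338,123),):print(blob(S0,"red",sd)[0],blob(S,"red",sd)[0])
except Exception as e: print(e)
cv2.imwrite("pics/m4.png",np.hstack([cv2.resize(S[220:340,100:280],None,fx=2.2,fy=2.2),cv2.resize(T[140:260,110:270],None,fx=2.2,fy=2.2)])[...,::-1])
E
```

```text
[ 1.67330632 -0.06476832  0.52149831] [ 0.43125878 -0.01566447  0.31440928] 8.65
[206.11304348 272.43478261] [200 267  13  12 115] [0.56148138 0.18339384 0.209     ]
[171.12206573 291.10798122] [163 281  17  24 213] [0.58129345 0.22965573 0.209     ]
[338.92857143 116.16666667] [339.44318182 120.64772727]
```

View pics/m4.png

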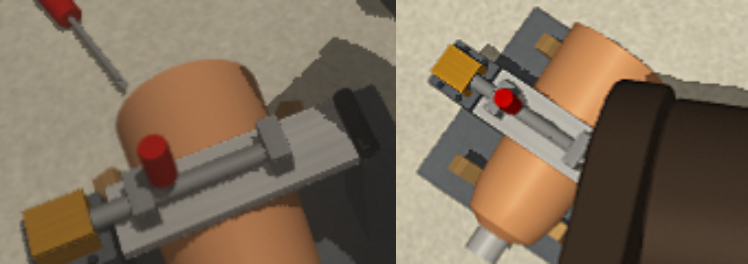

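The knob has moved next to the front guide, with the rod in the keeper. The image puts the travel at about 42 mm. There was an upward force component at the stop, so I'll push again with the fingers slightly higher to confirm it's the real stop.

servo_tool:
  deltas: [0.06, 0, 0, 0, 1, 0.12, 0, 0, 0, 1, 0.18, 0, 0, 0, 1, 0.22, 0, 0, 0, 1, 0.22, 0, 0, 0, 1]

```text
time: 9.28
tool_pos: [0.5536, 0.172, 0.3131]
tcp_rot: [0.88, 0.475, 0.0, -0.0]
contact_force: [-0.1, -0.4, -0.1]
grip_width: 0.0
grip_force: 0.0
```

servo_tool:
  deltas: [0, 0, 0.06, 0, 1, 0, 0, 0.12, 0, 1, 0, 0, 0.122, 0, 1, 0.01, 0, 0.122, 0, 1, 0.02, 0, 0.122, 0, 1]

```text
time: 9.9
tool_pos: [0.5654, 0.186, 0.1947]
tcp_rot: [0.881, 0.474, 0.002, 0.0]
contact_force: [0.7, 0.0, 0.5]
grip_width: 0.0001
grip_force: 0.0
```

servo_tool:
  deltas: [0.008, 0, 0, 0, 1, 0.016, 0, 0, 0, 1, 0.02, 0, 0, 0, 1, 0.024, 0, 0, 0, 1, 0.024, 0, 0, 0, 1]

```text
time: 10.52
tool_pos: [0.5767, 0.205, 0.192]
tcp_rot: [0.881, 0.474, -0.0, -0.0]
contact_force: [-1.7, -0.2, -0.1]
grip_width: -0.0003
grip_force: 0.0
```

servo_tool:
  deltas: [0.0015, 0, 0, 0, 1, 0.003, 0, 0, 0, 1, 0.0045, 0, 0, 0, 1, 0.0045, 0, 0, 0, 1]

```text
time: 11.02
tool_pos: [0.5786, 0.2079, 0.192]
tcp_rot: [0.881, 0.474, -0.001, 0.0]
contact_force: [-3.0, -6.3, 4.8]
grip_width: 0.0004
grip_force: 3.4
```

servo_tool:
  deltas: [0.001, 0, 0, 0, 1, 0.002, 0, 0, 0, 1, 0.002, 0, 0, 0, 1]

```text
time: 11.4
tool_pos: [0.5787, 0.2082, 0.192]
tcp_rot: [0.881, 0.474, -0.002, 0.001]
contact_force: [-8.6, -17.9, 10.1]
grip_width: -0.0001
grip_force: 9.6
```

The tool stopped at the same place at a different height with 20 N, so the bolt is rigidly home. I'll back off and hand in.

servo_tool:
  deltas: [-0.01, 0, 0, 0, 1, -0.025, 0, 0, 0, 1, -0.025, 0, -0.03, 0, 1, -0.025, 0, -0.08, 0, 1, -0.05, 0, -0.12, 0, 1]

```text
time: 12.02
tool_pos: [0.5529, 0.1687, 0.3137]
tcp_rot: [0.88, 0.474, 0.001, 0.0]
contact_force: [0.3, -0.6, 0.6]
grip_width: 0.0002
grip_force: 0.0
```

servo_tool:
  deltas: [-0.05, 0, 0, 0, 1, -0.11, 0, 0, 0, 1, -0.17, 0, 0, 0, 1, -0.22, 0, 0, 0, 1, -0.22, 0, 0, 0, 1]

```text
time: 12.65
tool_pos: [0.4292, -0.0172, 0.3122]
tcp_rot: [0.881, 0.472, -0.0, 0.0]
contact_force: [0.6, 1.3, 0.2]
grip_width: 0.0
grip_force: 0.0
```

```bash
python3 - <<'E'
from h import *
S=cams.camera("side");S0=cv2.imread("pics/side0.png")[...,::-1].copy()
print(blob(S,"red",(178,287))[0]); 
for im in (S0,S):
    H,s,V=cv2.split(cv2.cvtColor(im,cv2.COLOR_RGB2HSV)); m=(((H<5)|(H>174))&(s>150)&(V>40))[100:150,320:360]
    y,x=np.nonzero(m);print(x.mean()+320,y.mean()+100,m.sum())
print(observe()["contact_force"]); print(workorder.job_done())
E
```

```text
[171.14903846 291.        ]
338.3354037267081 122.62111801242236 161
338.3354037267081 122.62111801242236 161
[ 0.5466985   0.10178783 -0.02389898]
the job is handed in; nothing more can be done
None
```

The loaded cradle's bolt is pushed against its rigid stop in the keeper (two pushes, about 20 N, same stopping point) and released, the empty cradle's knob did not move in the images, and the job was handed in at about 12.7 s.

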